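# Click the model cottage into the painting cradle

### The job

Mount the little model cottage in the wooden painting cradle: draw the cradle's bolt fully back out of the way, stand the cottage's baseplate flat on the open landing in line with the channel and let go of it, then push it from behind, under the lips, fully home until the spring catch clicks back out behind its edge, and last shoot the bolt fully again behind it. Keep the cottage upright and leave the pavilion model and the glue bottle where they stand.

Things in the scene. Friction and masses are not known exactly. Their poses are not given: they have to be found in the camera images.
- cradle: Fixed wooden painting cradle, 345 x 116 mm. Origin on the table under it; x = the direction the baseplate slides in, y across, z up. Floor 8 mm above the table, from x = -255 to +87 mm; the bare part up to x = -120 is the landing, then 6 mm high strips funnel in to the channel. End stop's face at x = +75. With the baseplate fully home the cottage's origin is at x = +15, y = 0.
- channel (a point): Point on the floor in the middle of the channel, at cradle x = +15 mm, y = 0 (where the cottage's origin ends), axes as the cradle's. Channel 88 mm wide, from cradle x = -70 to +75. Lips over both sides (underside 26.5, top 32.5 mm above the table) reach in to y = +-37 mm, on the +y side only from x = -40, so the baseplate enters only by sliding along +x from the landing.
- landing (a point): Middle of the landing, where the cottage is set down: cradle x = -185 mm, y = 0, at floor height (8 mm above the table). Axes as the cradle's. The cottage's origin goes here (within 30 mm along x, 10 mm across), its long axis along the cradle's x.
- house: Loose cork cottage on a wooden baseplate 120 x 84 x 16 mm; 0.3 to 0.55 kg. Origin: centre of the underside, x along the length and ridge, z up. Walls 70 x 48 mm, centred, 16 to 50 mm up: grip across the 48 mm from above, about 40 mm up. Gabled roof, 54 mm wide at the eaves, ridge 72 mm up. Either end may go in first. Push low, on the baseplate's rear edge, or it tips.
- catch (a joint): Steel spring catch in the cradle's +y side: 0 = sprung out into the channel, up to 0.015 m = pushed aside (to +y). The entering baseplate pushes its sloping face 7 to 11 mm aside against 1 to 3 N of spring (5 to 15 N of push on the cottage); it springs back to 0 behind the rear edge once that is within 2.5 mm of fully home. Its retaining face is at cradle x = -47.5 mm.
- catch_nose (a point): Tip of the catch's nose, at cradle x = -50.5 mm, y = +33 mm (when sprung out), 17 mm above the table.
- bolt (a joint): Steel bolt, 14 x 14 mm, 80 mm long, that slides across the channel's mouth at cradle x = -82 mm, 16 to 30 mm above the table. 0 = fully shot: its tip stands at y = -10 mm and bars the way; 0.060 m = fully drawn back (to -y, at its stop): tip at y = -70 mm, clear of the baseplate. About 2 N to move; stays where it is left; starts at 0 to 0.012.
- bolt_knob (a point): Middle of the bolt's upright round knob, 18 mm in diameter, standing from 30 to 66 mm above the table (this point at 50 mm), at cradle x = -82 mm; y = -25 mm with the bolt shot, -85 mm drawn back. Push it with shut fingers or pinch it from above. A bracket behind it, y = -62 to -92 mm, is up to 35 mm high.
- pavilion: Loose small pavilion model with a pointed roof on four posts, 100 mm wide, 114 mm high, square foot; origin under its centre. Leave it alone.
- glue: Loose white glue bottle, 56 mm in diameter, 130 mm high; origin under its centre. Leave it alone.
There are look-alikes about, which are no part of the job. Leave any blue or turquoise look-alike of the house alone.

How it is judged:
By the outcome, as a careful person would: the job done as asked, in the order asked, and still so for the second after the job is handed in, with the robot touching nothing.
It also fails if it takes over 64 s, if anything falls off the work surface, if the arm or the gripper's body presses on something with over 40 N, if the wrist force passes 120 N, or if a joint passes its speed limit or range.

### The arm

A 7-joint arm with a two-finger parallel gripper is mounted at the origin on the work surface. World frame = base frame: x ahead of the robot, y to its left, z up, the work surface at z = 0. Lengths are in m, angles in degrees, forces in N, time in s.
With the tool pointing down it reaches from about 0.4 to 0.875 m from the base axis. Payload 4.4 kg.
Tool frame: the origin (TCP) lies at the very end of the fingers, on their centre line; the grasp point (between the pads) lies 19 mm behind it; z points along the fingers, y is the line along which they close (so a half turn about z gives the same grasp; the last joint's range is limited). The gripper opens to 85 mm and grips with 20 to 120 N. Pads are 22 mm wide; open, the fingers measure 114 mm over their backs; the gripper's body (76 mm by 85 mm) begins 54 mm behind the grasp point. The pads swing forward as they close: fully open they stand 13 mm farther back than shut.
Start: joints at [-67.426, 36.005, 2.206, 86.941, -1.547, 57.084, -1.146], TCP at [0.288, 0.583, 0.231] pointing down, gripper open.
Joint ranges: [-175.42, 175.42], [-21.48, 121.26], [-71.46, 75.88], [10.55, 141.38], [-63.04, 243.04], [13.31, 113.54], [-168.57, 168.57]. Speed limits (degrees/s): [147.25, 147.25, 180, 180, 180, 180, 180].

### API

Orientations are given as a 3x3 rotation matrix whose columns are the frame's x, y, z axes.
In Python, from station import bot gives the robot as it stands. The module is installed in compiled form; this text tells all that it offers.
- The arm moves only by the tool arm_command, never from a script. Its argument "targets" is a list of rows, each a list of 7 numbers: the shift along the tool's x, y, z in units of 40 mm (1.0 is 40 mm), then the turn, a rotation vector about the tool's x, y, z in units of 5 degrees (1.0 is 5 degrees), then the finger opening in mm, from 0 to 85.4. A call has exactly 8 rows; each row is the pose to reach, as a shift and turn from the pose commanded when the call began, along the tool's axes at that moment; what a row does not reach only later rows make up. A row lasts 1/12 s, in which the tool goes at most 41.7 mm and 7.16 degrees, less where a joint would pass 70% of its speed; a pose out of reach is approached as far as the arm can. A call with a gripper value outside its range is refused whole. The fingers move at their own pace and stop on an object; "force" is the grip in N (left out, the last holds). Time passes only in rows, so rows that repeat a pose let the fingers close, or fill a call up. It gives the time, the measured TCP pose, the force, the opening and the grip force at its end, in the units of the state.
- bot.observe(): the state, without advancing time (a new reading comes with each control period).
- bot.read_camera(name): name is "scene" or "side" or "wrist"; returns (picture, depth): 384x512x3 uint8, red, green, blue; 384x512 float32, m along the optical axis (not along the pixel's ray), 0 where there is no reading.
- bot.camera_info(name): a dict with "K" (3x3 intrinsics, pixels), "world_to_cam" (4x4, takes a point from world to camera coordinates). Camera axes: x right, y up, looking along -z (the intrinsics and any distortion apply to the point x, -y, -z); pixel columns grow to the right and rows downward; lengths in m; the calibration is good to about 2 mm. A picture is of the moment at which its call begins: read the wrist's pose just before it. camera_info takes no time and is no camera call; for the wrist camera it gives the pose at the moment of the call.
- bot.job_done(): hands the job in; it is judged then, once.
The state is a dict: "time_s": time; "qpos": joint angles; "joint_velocities": joint speeds; "effort": joint torques, N m; "position": TCP position; "eef_rot": TCP orientation; "contact_force": force on the tool from outside, world axes, zero at the start; "moment": the same for the moment, N m; "gripper_width": finger opening in m; "grip_force": force on a finger pad.
Only numpy, scipy, OpenCV 4.12 (cv2) and the standard library are available. Lean on these libraries where they do the work, as an engineer would, in place of code of your own. Each camera call takes 0.05 s, during which the arm holds its last target. There are 200 camera calls.

## Working session

There is one attempt and no reset: what is moved stays moved. The work goes in short steps, Python scripts to look and compute and a tool call to move; the robot and the scene stay as the last step left them, time stands still between calls to the robot, and variables do not carry over. Pictures are saved under pics/ and viewed, at most 10 in all, crops included, and the job is handed in when it is done.

Besides the shell and the picture viewer there is one more tool, called in YAML: its name, and indented under it one key for each argument. arm_command: Moves the arm, as the interface text tells. Its arguments: {"type":"object","properties":{"targets":{"type":"array","items":{"type":"array","items":{"type":"number"}}},"force":{"type":"number"}},"required":["targets"]}

```bash
mkdir -p pics; cat > h.py <<'E'
import numpy as np, cv2
from station import bot
def snap(n,f=None):
    info=bot.camera_info(n); im,d=bot.read_camera(n)
    np.savez(f'{f or n}.npz',im=im,d=d,K=info['K'],T=info['world_to_cam'])
    cv2.imwrite(f'pics/{f or n}.png',im[:,:,::-1]); return im,d,info
def cloud(f):
    z=np.load(f+'.npz'); K,T,d=z['K'],z['T'],z['d']
    v,u=np.mgrid[:d.shape[0],:d.shape[1]]
    x=(u-K[0,2])/K[0,0]*d; y=(v-K[1,2])/K[1,1]*d
    P=np.stack([x,-y,-d,np.ones_like(d)],-1)@np.linalg.inv(T).T
    P=P[...,:3]; P[d==0]=np.nan; return z['im'],P
E
python3 - <<'E'
from h import *
a=snap('scene');b=snap('side')
print(a[2],b[2])
s=bot.observe();print(s)
cv2.imwrite('pics/both.png',cv2.resize(np.vstack([a[0],b[0]])[:,:,::-1],None,fx=.78,fy=.78))
E
```

```text
{'K': array([[373.26617908,   0.        , 255.92997959],
       [  0.        , 373.26617908, 184.86203276],
       [  0.        ,   0.        ,   1.        ]]), 'world_to_cam': array([[-0.12192773,  0.99239491,  0.01691084,  0.04874161],
       [-0.78640613, -0.10698647,  0.6083743 ,  0.31987721],
       [ 0.60555679,  0.06087891,  0.79347006, -1.4302896 ],
       [ 0.        ,  0.        ,  0.        ,  1.        ]])} {'K': array([[490.17756847,   0.        , 241.80904148],
       [  0.        , 490.17756847, 187.51489916],
       [  0.        ,   0.        ,   1.        ]]), 'world_to_cam': array([[ 6.89671839e-01, -7.24121331e-01, -1.02612908e-03,
        -3.53160430e-01],
       [ 5.15590398e-01,  4.90065608e-01,  7.02852930e-01,
        -2.82888009e-01],
       [-5.08447929e-01, -4.85266935e-01,  7.11334454e-01,
        -1.05531044e+00],
       [ 0.00000000e+00,  0.00000000e+00,  0.00000000e+00,
         1.00000000e+00]])}
{'time_s': 0.1, 'qpos': array([-67.42651057,  36.0532418 ,   2.20136373,  86.99042816,
        -1.54680609,  57.08547054,  -1.14656983]), 'joint_velocities': array([ 0.01641942, -0.1867322 ,  0.00807376, -0.13143223,  0.00604747,
        0.06013049,  0.02061627]), 'effort': array([ 1.94104425e-03, -5.64540231e+01,  1.23000596e+00, -1.93976891e+01,
        1.11929473e-02,  5.39154091e-03,  1.06932029e-05]), 'position': array([0.28814683, 0.58200449, 0.23048398]), 'eef_rot': array([[-8.96153576e-01,  4.43743375e-01, -7.65087711e-04],
       [ 4.43744034e-01,  8.96152220e-01, -1.55922079e-03],
       [-6.25884414e-06, -1.73680439e-03, -9.99998492e-01]]), 'contact_force': array([-0.29064508, -0.29334002, -0.03420051]), 'moment': array([-0.01111856, -0.02187581, -0.05485862]), 'grip_force': 0.0, 'gripper_width': 0.08529046688368355}
```

View pics/scene.png

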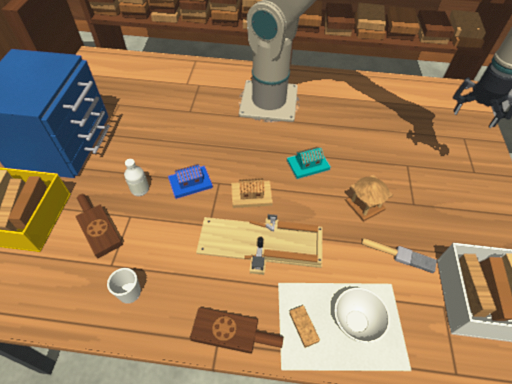

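View pics/side.png

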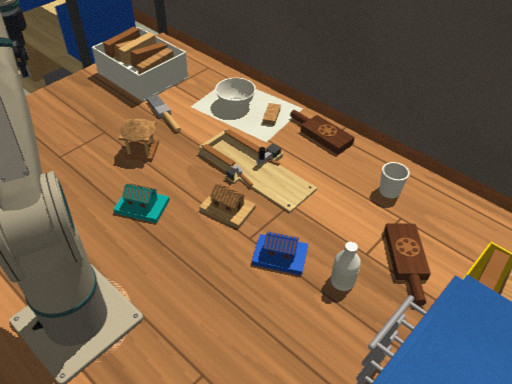

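The scene camera shows the cork cottage near (251,192) and the cradle spanning (198–323, 218–265). The bolt knob is at (261,242) and the catch at (271,221). The landing is at the left, towards world -y. Next I'll make an orthographic map of that area.

```bash
python3 - <<'E'
from h import *
out=[]
for f in('scene','side'):
    im,P=cloud(f)
    for n,(u,v) in dict(scene=dict(house=(251,185),lc=(198,258),l2=(202,220),knob=(261,240),catch=(271,220),pav=(368,190),glue=(135,180),teal=(310,158),blue=(190,178)),side=dict(house=(228,198),knob=(265,153),lc=(293,207),catch=(235,175)))[f].items(): print(f,n,P[v,u].round(3))
    # ortho: rows world x 0.35..0.75, cols y -0.35..0.25, 1.25 px/mm -> resample
    S=1300
    m=np.isfinite(P[...,2])&(P[...,0]>.38)&(P[...,0]<.72)&(P[...,1]>-.30)&(P[...,1]<.25)&(P[...,2]<.2)
    # project each ortho pixel at plane z=0.008 into camera
    z=np.load(f+'.npz');K,T=z['K'],z['T']
    X,Y=np.meshgrid(np.arange(.36,.70,.001),np.arange(-.30,.22,.001),indexing='ij')
    Q=np.stack([X,Y,np.full_like(X,.008),np.ones_like(X)],-1)@T.T
    u=(K[0,2]+K[0,0]*Q[...,0]/-Q[...,2]).astype('f4');v=(K[1,2]-K[1,1]*Q[...,1]/-Q[...,2]).astype('f4')
    out.append(cv2.remap(im,u,v,cv2.INTER_CUBIC))
o=np.vstack(out)[:,:,::-1].copy()
cv2.imwrite('pics/ortho.png',cv2.resize(o,None,fx=.88,fy=.88)); print(o.shape)
E
```

```text
scene house [ 0.46  -0.008  0.067]
scene lc [ 0.681 -0.126  0.002]
scene l2 [ 0.558 -0.141  0.   ]
scene knob [0.638 0.042 0.066]
scene catch [0.547 0.061 0.026]
scene pav [0.46  0.324 0.102]
scene glue [ 0.496 -0.345  0.078]
scene teal [0.325 0.161 0.062]
scene blue [ 0.449 -0.195  0.054]
side house [nan nan nan]
side knob [0.656 0.046 0.029]
side lc [ 0.567 -0.131  0.006]
side catch [0.549 0.061 0.007]
(680, 520, 3)
```

View pics/ortho.png

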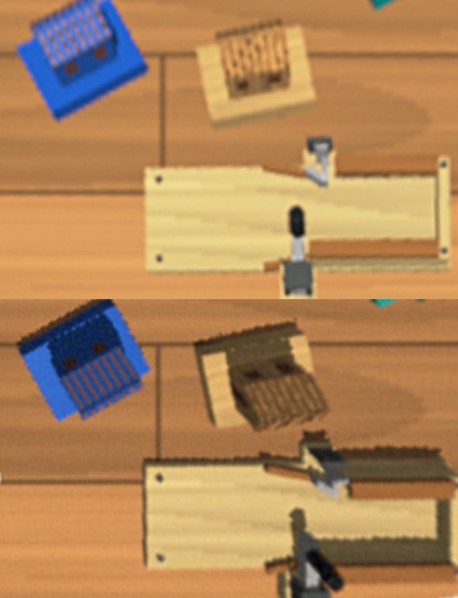

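The cottage's long axis is about 12° off world y. The cradle's x axis is about world +y, with the landing end at y≈-0.135 and the floor at x≈0.55–0.667. I'll move the wrist above it for a closer look.

arm_command:
  targets:
    - [-0.8, -0.6, -0.2, 0, 0, 0.78, 60]
    - [-1.6, -1.2, -0.4, 0, 0, 1.57, 60]
    - [-2.4, -1.8, -0.6, 0, 0, 2.35, 60]
    - [-3.2, -2.4, -0.8, 0, 0, 3.14, 60]
    - [-4.0, -3.0, -1.0, 0, 0, 3.92, 60]
    - [-4.8, -3.6, -1.2, 0, 0, 4.7, 60]
    - [-5.6, -4.2, -1.4, 0, 0, 5.5, 60]
    - [-6.4, -4.8, -1.6, 0, 0, 6.27, 60]

```text
time_s: 0.77
position: [0.4329, 0.2949, 0.2955]
eef_rot: [[-0.532, 0.847, -0.001], [0.847, 0.532, -0.0], [0.0, -0.001, -1.0]]
contact_force: [1.4, 0.5, 0.5]
gripper_width: 0.0601
grip_force: 0.0
```

arm_command:
  targets:
    - [-0.98, -0.15, -0.23, 0, 0, 0.8, 60]
    - [-1.96, -0.3, -0.46, 0, 0, 1.6, 60]
    - [-2.94, -0.45, -0.7, 0, 0, 2.4, 60]
    - [-3.92, -0.6, -0.93, 0, 0, 3.2, 60]
    - [-4.9, -0.75, -1.16, 0, 0, 4.0, 60]
    - [-5.9, -0.92, -1.4, 0, 0, 4.8, 60]
    - [-6.9, -1.08, -1.65, 0, 0, 5.6, 60]
    - [-7.9, -1.23, -1.9, 0, 0, 6.43, 60]

```text
time_s: 1.43
position: [0.5599, 0.0017, 0.3716]
eef_rot: [[0.001, 1.0, -0.001], [1.0, -0.001, 0.0], [0.0, -0.001, -1.0]]
contact_force: [0.4, 0.3, 0.4]
gripper_width: 0.0599
grip_force: 0.0
```

```bash
python3 - <<'E'
from h import *
a=snap('wrist','w1'); s=bot.observe(); print(s['position'],s['eef_rot'].round(4),s['joint_velocities'].round(1))
z=a[2]; T=np.linalg.inv(z['world_to_cam']); print(z['K'][0,0],T.round(3))
E
```

```text
[ 0.56344297 -0.00901405  0.37387549] [[ 0.0153  0.9999  0.0064]
 [ 0.9998 -0.0153 -0.0084]
 [-0.0083  0.0066 -0.9999]] [-2.6 -2.2 -0.2  4.7  2.4 -3.1 -1.3]
292.89159939636284 [[ 1.     0.001  0.001  0.56 ]
 [-0.001  0.953  0.304  0.08 ]
 [-0.    -0.304  0.953  0.515]
 [ 0.     0.     0.     1.   ]]
```

View pics/w1.png

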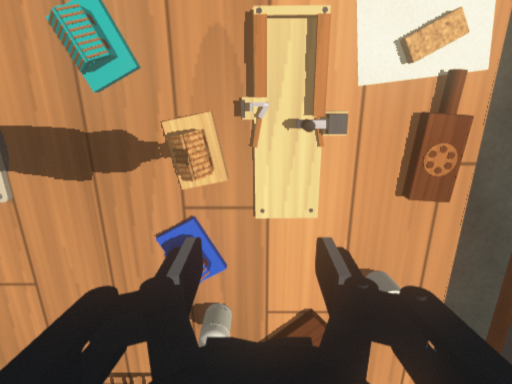

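The wrist view shows the cottage baseplate with corners near (162,122), (212,112), (228,178) and (180,190), and the roof near (190,153). The cradle floor spans x 253–320 px down to row 218, with the knob at (308,125). I'll fit both from the depth cloud.

```bash
python3 - <<'E'
from h import *
for i in range(2): snap('wrist','w2')
s=bot.observe(); print(s['position'],s['eef_rot'].round(4),s['joint_velocities'].round(1))
im,P=cloud('w2')
z=P[...,2];x=P[...,0];y=P[...,1]
def rect(m,n):
    m=cv2.morphologyEx(m.astype('u1'),cv2.MORPH_OPEN,np.ones((3,3)))
    k,l,st,_=cv2.connectedComponentsWithStats(m); 
    i=1+np.argmax(st[1:,4]); q=(np.c_[x[l==i],y[l==i]]*1000).astype('f4')
    print(n,st[i],cv2.minAreaRect(q),q.min(0),q.max(0),z[l==i].mean())
rect((z>.0)&(z<.2)&(abs(y)<.2)&(x>.38)&(x<.535)&(y>-.08)&(y<.08)&(z>.009),'house')
rect((x>.38)&(x<.535)&(y>-.08)&(y<.08)&(z>.055),'roof')
rect((x>.538)&(x<.7)&(y<.03)&(z>.0045),'landing')
rect((x>.538)&(x<.7)&(y<.3)&(z>.0045),'cradle')
rect((x>.6)&(x<.7)&(y<.3)&(z>.045),'knob')
print('table',np.nanmedian(z[(x>.4)&(x<.5)&(y>.1)&(y<.15)]),'floor',np.nanmedian(z[(x>.57)&(x<.65)&(y>-.1)&(y<-.05)]))
E
```

```text
[ 0.56067127 -0.00080145  0.371702  ] [[ 0.0045  1.      0.0013]
 [ 1.     -0.0045 -0.0021]
 [-0.0021  0.0013 -1.    ]] [-3.2 -0.1 -4.5  2.5 -1.6  0.1 -0.1]
house [ 159  106   67   78 3502] ((451.48846435546875, -7.137153625488281), (84.6435317993164, 120.05331420898438), 11.848329544067383) [399.15765 -72.64013] [504.25687   58.793373] 0.03741612224424612
roof [    0   237   203   147 12490] ((517.138916015625, -2.2763519287109375), (39.80513381958008, 29.871524810791016), 8.130594253540039) [495.596    -16.568003] [534.99915   14.905371] 0.4353949399990197
landing [  153   237   359   147 24352] ((620.3887329101562, -207.5863037109375), (140.79608154296875, 456.7977600097656), 3.095461130142212) [ 538.00446 -439.45343] [699.81616   17.271942] 0.42367328219702044
cradle [  153   237   359   147 24352] ((620.3887329101562, -207.5863037109375), (140.79608154296875, 456.7977600097656), 3.095461130142212) [ 538.00446 -439.45343] [699.81616   17.271942] 0.42367328219702044
knob [ 338  246  174  138 9340] ((614.4706420898438, -3.9646835327148438), (28.507169723510742, 27.64177131652832), 0.9654746651649475) [600.0154   -17.807262] [628.5557     9.894006] 0.4411377800080351
table 0.00033357953995571954 floor 0.008324754179513394
```

```bash
python3 - <<'E'
from h import *
im,P=cloud('w2')
z=P[...,2].copy();x=P[...,0];y=P[...,1]; z[z>.12]=np.nan
def rect(m,n):
    k,l,st,_=cv2.connectedComponentsWithStats(m.astype('u1'),connectivity=4); 
    i=1+np.argmax(st[1:,4]); q=(np.c_[x[l==i],y[l==i]]*1000).astype('f4')
    print(n,st[i],[np.round(t,1) for t in cv2.minAreaRect(q)],q.min(0),q.max(0),z[l==i].mean()); return l==i,q
rect((x>.38)&(x<.535)&(y>-.08)&(y<.08)&(z>.055),'roof')
rect((x>.53)&(x<.72)&(y<.0)&(y>-.2)&(z>.0045),'landing')
rect((x>.53)&(x<.72)&(y<.3)&(y>.155)&(z>.0045),'end')
m,q=rect((x>.6)&(x<.7)&(y<.3)&(y>-.2)&(z>.055),'knob');print(np.median(q,0))
# edge lines of landing, side rows
for lo,hi in((-.12,-.0),):
    for name,f in(('near',np.min),('far',np.max)):
        pts=[]
        for yy in np.arange(lo,hi,.006):
            k=(abs(y-yy)<.003)&(z>.0045)&(x>.53)&(x<.72)
            if k.sum(): pts.append((yy,f(x[k])))
        pts=np.array(pts); print(name,np.polyfit(pts[:,0],pts[:,1],1))
b=[]
for xx in np.arange(.56,.66,.006):
    k=(abs(x-xx)<.003)&(z>.0045)&(y<.0)&(y>-.2); b.append((xx,y[k].min()))
b=np.array(b);print('back',np.polyfit(b[:,0],b[:,1],1))
b=[]
for xx in np.arange(.56,.66,.006):
    k=(abs(x-xx)<.003)&(z>.0045)&(y>.15)&(y<.3); b.append((xx,y[k].max()))
b=np.array(b);print('front',np.polyfit(b[:,0],b[:,1],1))
E
```

```text
roof [ 168  125   40   51 1310] [array([451.9,  -7. ]), array([47.3, 73.9]), np.float64(11.4)] [423.5941   -46.992016] [480.23196  32.46903] 0.06454668182088366
landing [ 252  141   67   72 4595] [array([610.6, -66.7]), array([116.4, 133.2]), np.float64(0.2)] [ 552.2827  -133.31317] [ 6.6898425e+02 -2.4943775e-01] 0.008320942938800223
end [ 249    0   79   42 3112] [array([608. , 181.9]), array([ 56. , 113.8]), np.float64(88.8)] [550.7773  155.00601] [664.6789  211.04185] 0.018683984234669642
knob [300 113  13  12 122] [array([635.9,  40.6]), array([16.1, 16.6]), np.float64(88.8)] [627.58746   32.596252] [644.15625   48.635746] 0.06557657089226107
[635.1293    40.772346]
near [-0.01197514  0.55269952]
far [-0.0108282   0.66731314]
back [ 0.01844485 -0.14344352]
front [-0.00990929  0.21140081]
```

Cradle origin ≈ (0.609, 0.123) with its x axis at yaw ≈90.6°. The knob is at (0.636, 0.041), and the cottage at (0.4515, -0.007) with its long axis at yaw 101.8°. Next I'll go above the knob.

arm_command:
  targets:
    - [0.2, 0.4, 0.9, 0, 0, 0, 50]
    - [0.4, 0.8, 1.8, 0, 0, 0, 50]
    - [0.6, 1.2, 2.7, 0, 0, -0.05, 50]
    - [0.8, 1.6, 3.6, 0, 0, -0.1, 50]
    - [1.02, 1.89, 4.6, 0, 0, -0.12, 50]
    - [1.02, 1.89, 5.6, 0, 0, -0.12, 50]
    - [1.02, 1.89, 6.4, 0, 0, -0.12, 50]
    - [1.02, 1.89, 6.8, 0, 0, -0.12, 50]

```text
time_s: 2.25
position: [0.6313, 0.0471, 0.0937]
eef_rot: [[-0.016, 1.0, -0.009], [1.0, 0.016, 0.001], [0.001, -0.009, -1.0]]
contact_force: [-0.3, 0.0, 0.2]
gripper_width: 0.0499
grip_force: 0.0
```

arm_command:
  targets:
    - [0, 0, 0, 0, 0, 0, 50]
    - [0, 0, 0.5, 0, 0, 0, 50]
    - [0, 0, 1.0, 0, 0, 0, 50]
    - [0, 0, 1.44, 0, 0, 0, 50]
    - [0, 0, 1.44, 0, 0, 0, 50]
    - [0, 0, 1.44, 0, 0, 0, 10]
    - [0, 0, 1.44, 0, 0, 0, 10]
    - [0, 0, 1.44, 0, 0, 0, 10]
  force: 25

```text
time_s: 2.92
position: [0.6366, 0.045, 0.0437]
eef_rot: [[-0.014, 1.0, 0.003], [1.0, 0.014, 0.001], [0.0, 0.003, -1.0]]
contact_force: [-1.5, 0.9, 1.6]
gripper_width: 0.0171
grip_force: 24.5
```

arm_command:
  targets:
    - [0, 0.2, 0, 0, 0, 0, 10]
    - [0, 0.45, 0, 0, 0, 0, 10]
    - [0, 0.7, 0, 0, 0, 0, 10]
    - [0, 0.95, 0, 0, 0, 0, 10]
    - [0, 1.2, 0, 0, 0, 0, 10]
    - [0, 1.4, 0, 0, 0, 0, 10]
    - [0, 1.5, 0, 0, 0, 0, 10]
    - [0, 1.52, 0, 0, 0, 0, 10]

```text
time_s: 3.58
position: [0.6947, 0.0455, 0.0435]
eef_rot: [[-0.013, 1.0, -0.004], [1.0, 0.013, 0.001], [0.001, -0.004, -1.0]]
contact_force: [-9.2, 0.2, 12.4]
gripper_width: 0.0169
grip_force: 25.8
```

arm_command:
  targets:
    - [0, 0, 0, 0, 0, 0, 10]
    - [0, 0, 0, 0, 0, 0, 10]
    - [0, 0.04, 0, 0, 0, 0, 10]
    - [0, 0.04, 0, 0, 0, 0, 10]
    - [0, 0.04, 0, 0, 0, 0, 10]
    - [0, 0.04, 0, 0, 0, 0, 10]
    - [0, 0.04, 0, 0, 0, 0, 10]
    - [0, 0.04, 0, 0, 0, 0, 10]

```text
time_s: 4.25
position: [0.6948, 0.0454, 0.0435]
eef_rot: [[-0.013, 1.0, -0.006], [1.0, 0.013, 0.001], [0.001, -0.006, -1.0]]
contact_force: [-10.5, -0.1, 13.1]
gripper_width: 0.0168
grip_force: 25.9
```

arm_command:
  targets:
    - [0, -0.06, 0, 0, 0, 0, 40]
    - [0, -0.06, 0, 0, 0, 0, 40]
    - [0, -0.06, 0, 0, 0, 0, 40]
    - [0, -0.06, -0.4, 0, 0, 0, 40]
    - [0, -0.06, -0.9, 0, 0, 0, 50]
    - [0, -0.06, -1.5, 0, 0, 0, 60]
    - [0, -0.06, -2.0, 0, 0, 0, 75]
    - [0, -0.06, -2.2, 0, 0, 0, 75]
  force: 40

```text
time_s: 4.92
position: [0.6978, 0.0452, 0.133]
eef_rot: [[-0.013, 1.0, 0.006], [1.0, 0.013, 0.0], [-0.0, 0.006, -1.0]]
contact_force: [0.6, -0.5, 0.9]
gripper_width: 0.0751
grip_force: 0.0
```

```bash
python3 - <<'E'
from h import *
snap('wrist','w3');s=bot.observe();print(s['position'],s['eef_rot'].round(4),s['qpos'].round(1))
im,P=cloud('w3');x,y,z=P[...,0],P[...,1],P[...,2]
k=(z>.06)&(z<.08)&(x>.66)&(x<.72)&(abs(y-.04)<.03); print(k.sum(),np.c_[x[k],y[k]].mean(0),np.c_[x[k],y[k]].min(0),np.c_[x[k],y[k]].max(0))
E
```

```text
[0.69797536 0.04519908 0.13336026] [[-1.320e-02  9.999e-01  6.500e-03]
 [ 9.999e-01  1.320e-02  2.000e-04]
 [ 1.000e-04  6.500e-03 -1.000e+00]] [-16.6  47.4  19.8  83.9 -18.5  51.6   9.5]
421 [0.69475208 0.04184703] [0.68629244 0.03206544] [0.70350733 0.04945549]
```

The bolt is fully drawn, with the knob at cradle y≈-85 mm. Now to the cottage.

arm_command:
  targets:
    - [-0.2, -0.9, 0, 0, 0, -0.3, 75]
    - [-0.4, -1.8, 0, 0, 0, -0.7, 75]
    - [-0.6, -2.8, 0, 0, 0, -1.1, 75]
    - [-0.8, -3.8, 0, 0, 0, -1.5, 75]
    - [-1.0, -4.8, 0, 0, 0, -1.8, 75]
    - [-1.15, -5.6, 0.1, 0, 0, -2.1, 75]
    - [-1.22, -6.1, 0.2, 0, 0, -2.19, 75]
    - [-1.22, -6.18, 0.2, 0, 0, -2.19, 75]

```text
time_s: 5.63
position: [0.4428, -0.0074, 0.1205]
eef_rot: [[-0.201, 0.979, -0.008], [0.98, 0.201, 0.0], [0.002, -0.007, -1.0]]
contact_force: [-0.9, -0.6, 0.4]
gripper_width: 0.0749
grip_force: 0.0
```

arm_command:
  targets:
    - [0, 0, 0, 0, 0, 0, 75]
    - [0, 0, 0, 0, 0, 0, 75]
    - [0, 0, 0, 0, 0, 0, 75]
    - [0, 0, 0, 0, 0, 0, 75]
    - [0, 0, 0.2, 0, 0, 0, 75]
    - [0, 0, 0.4, 0, 0, 0, 75]
    - [0, 0, 0.4, 0, 0, 0, 75]
    - [0, 0, 0.4, 0, 0, 0, 75]

```text
time_s: 6.3
position: [0.4483, -0.0067, 0.1048]
eef_rot: [[-0.203, 0.979, -0.002], [0.979, 0.203, -0.0], [0.0, -0.002, -1.0]]
contact_force: [-0.5, 0.3, 1.0]
gripper_width: 0.0748
grip_force: 0.0
```

arm_command:
  targets:
    - [0, 0.08, 0.4, 0, 0, 0, 75]
    - [0, 0.08, 0.8, 0, 0, 0, 75]
    - [0, 0.08, 1.2, 0, 0, 0, 75]
    - [0, 0.08, 1.6, 0, 0, 0, 75]
    - [0, 0.08, 1.9, 0, 0, 0, 75]
    - [0, 0.08, 2.05, 0, 0, 0, 75]
    - [0, 0.08, 2.05, 0, 0, 0, 75]
    - [0, 0.08, 2.05, 0, 0, 0, 75]

```text
time_s: 6.97
position: [0.4519, -0.0061, 0.0235]
eef_rot: [[-0.203, 0.979, -0.001], [0.979, 0.203, -0.001], [-0.001, -0.001, -1.0]]
contact_force: [0.3, 0.4, 0.7]
gripper_width: 0.075
grip_force: 0.0
```

arm_command:
  targets:
    - [0, 0, 0, 0, 0, 0, 60]
    - [0, 0, 0, 0, 0, 0, 50]
    - [0, 0, 0, 0, 0, 0, 40]
    - [0, 0, 0, 0, 0, 0, 40]
    - [0, 0, 0, 0, 0, 0, 40]
    - [0, 0, 0, 0, 0, 0, 40]
    - [0, 0, 0, 0, 0, 0, 40]
    - [0, 0, 0, 0, 0, 0, 40]
  force: 40

```text
time_s: 7.63
position: [0.452, -0.006, 0.0246]
eef_rot: [[-0.203, 0.979, 0.001], [0.979, 0.203, 0.001], [0.001, 0.001, -1.0]]
contact_force: [-1.1, -0.6, 6.2]
gripper_width: 0.0493
grip_force: 40.3
```

arm_command:
  targets:
    - [0, 0, -0.1, 0, 0, 0, 40]
    - [0, 0, -0.3, 0, 0, 0, 40]
    - [0, 0, -0.6, 0, 0, 0, 40]
    - [0, 0, -0.9, 0, 0, 0, 40]
    - [-0.2, 0.3, -1.1, 0, 0, 0.2, 40]
    - [-0.5, 0.7, -1.25, 0, 0, 0.5, 40]
    - [-0.8, 1.2, -1.25, 0, 0, 0.8, 40]
    - [-1.15, 1.75, -1.25, 0, 0, 1.1, 40]

```text
time_s: 8.3
position: [0.53, -0.0366, 0.0749]
eef_rot: [[-0.108, 0.994, -0.0], [0.994, 0.108, 0.001], [0.001, -0.0, -1.0]]
contact_force: [1.0, 0.3, -3.9]
gripper_width: 0.0491
grip_force: 42.2
```

```bash
python3 - <<'E'
from h import *
s=bot.observe();p,R=s['position'],s['eef_rot']
print(p,s['contact_force'].round(1),s['gripper_width'])
print((R.T@(np.array([.6108,-.068,p[2]])-p)/.04).round(2), np.degrees(np.arctan2(R[1,0],R[0,0])))
E
```

```text
[ 0.52996679 -0.03658951  0.07488319] [ 1.   0.3 -3.9] 0.04914781476016656
[-1.    1.92 -0.  ] 96.171317810193
```

arm_command:
  targets:
    - [-0.25, 0.4, 0, 0, 0, 0.25, 40]
    - [-0.5, 0.9, 0, 0, 0, 0.5, 40]
    - [-0.75, 1.35, 0, 0, 0, 0.8, 40]
    - [-0.9, 1.7, 0, 0, 0, 1.0, 40]
    - [-1.0, 1.88, 0, 0, 0, 1.11, 40]
    - [-1.0, 1.92, 0, 0, 0, 1.11, 40]
    - [-1.0, 1.92, 0, 0, 0, 1.11, 40]
    - [-1.0, 1.92, 0, 0, 0, 1.11, 40]

```text
time_s: 8.97
position: [0.6089, -0.0676, 0.0734]
eef_rot: [[-0.012, 1.0, -0.002], [1.0, 0.012, 0.001], [0.001, -0.002, -1.0]]
contact_force: [-0.1, 0.5, -3.3]
gripper_width: 0.0492
grip_force: 42.4
```

```bash
python3 - <<'E'
from h import *
snap('wrist','w4')
s=bot.observe();p,R=s['position'],s['eef_rot']
print(p,s['contact_force'].round(1),s['gripper_width'])
print((R.T@(np.array([.6108,-.068,p[2]])-p)/.04).round(2), np.degrees(np.arctan2(R[1,0],R[0,0])))
im,P=cloud('w4');x,y,z=P[...,0],P[...,1],P[...,2]
k=(z>.055)&(z<.075)&(x>.53)&(x<.68)&(y<0.02)&(y>-.15); q=np.c_[x[k],y[k]]; print(k.sum(),np.median(z[k]),q.min(0),q.max(0))
E
```

```text
[ 0.6089701  -0.06757995  0.07352046] [-0.9  0.1 -4.6] 0.049036980631079814
[-0.01  0.05 -0.  ] 90.6778807575125
10576 0.06521348803516407 [ 0.56626221 -0.12926678] [ 0.65111204 -0.00832449]
```

View pics/w4.png

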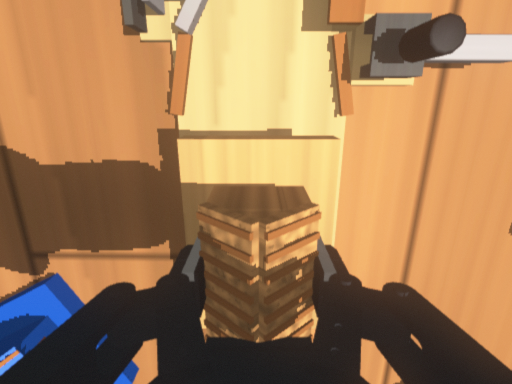

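The picture shows the cottage held level above the landing, with its front edge at row 135. The funnel strips start at row ~112, and the bolt is clear at (430,40). Lowering.

arm_command:
  targets:
    - [0, 0.05, 0.2, 0, 0, 0, 40]
    - [0, 0.05, 0.4, 0, 0, 0, 40]
    - [0, 0.05, 0.6, 0, 0, 0, 40]
    - [0, 0.05, 0.8, 0, 0, 0, 40]
    - [0, 0.05, 0.9, 0, 0, 0, 40]
    - [0, 0.05, 0.97, 0, 0, 0, 40]
    - [0, 0.05, 1.01, 0, 0, 0, 40]
    - [0, 0.05, 1.01, 0, 0, 0, 40]

```text
time_s: 9.68
position: [0.6124, -0.0685, 0.0332]
eef_rot: [[-0.011, 1.0, -0.0], [1.0, 0.011, 0.0], [0.0, -0.0, -1.0]]
contact_force: [0.5, 0.4, -3.7]
gripper_width: 0.0497
grip_force: 42.4
```

arm_command:
  targets:
    - [0, 0, 0.03, 0, 0, 0, 40]
    - [0, 0, 0.05, 0, 0, 0, 40]
    - [0, 0, 0.06, 0, 0, 0, 40]
    - [0, 0, 0.06, 0, 0, 0, 40]
    - [0, 0, 0.06, 0, 0, 0, 52]
    - [0, 0, 0.06, 0, 0, 0, 60]
    - [0, 0, 0.06, 0, 0, 0, 72]
    - [0, 0, 0.06, 0, 0, 0, 75]

```text
time_s: 10.35
position: [0.613, -0.0684, 0.0311]
eef_rot: [[-0.011, 1.0, 0.001], [1.0, 0.011, -0.0], [-0.0, 0.001, -1.0]]
contact_force: [0.5, 0.9, -0.3]
gripper_width: 0.0751
grip_force: 0.0
```

arm_command:
  targets:
    - [0, 0, -0.3, 0, 0, 0, 75]
    - [0, 0, -0.8, 0, 0, 0, 75]
    - [0, 0, -1.4, 0, 0, 0, 75]
    - [0, 0, -2.0, 0, 0, 0, 75]
    - [-0.6, 0, -2.4, 0, 0, 0, 60]
    - [-1.4, 0, -2.4, 0, 0, 0, 30]
    - [-2.1, 0, -2.4, 0, 0, 0, 0]
    - [-2.6, 0, -2.4, 0, 0, 0, 0]

```text
time_s: 11.02
position: [0.6138, -0.176, 0.1287]
eef_rot: [[-0.009, 1.0, 0.002], [1.0, 0.009, -0.003], [-0.003, 0.002, -1.0]]
contact_force: [0.4, -0.5, 0.8]
gripper_width: 0.0268
grip_force: 0.0
```

arm_command:
  targets:
    - [0, 0, 0, 0, 0, 0, 0]
    - [0, 0, 0, 0, 0, 0, 0]
    - [0, 0, 0, 0, 0, 0, 0]
    - [0, 0, 0, 0, 0, 0, 0]
    - [0, 0, 0, 0, 0, 0, 0]
    - [0, 0, 0, 0, 0, 0, 0]
    - [0, 0, 0, 0, 0, 0, 0]
    - [0, 0, 0, 0, 0, 0, 0]

```text
time_s: 11.68
position: [0.6138, -0.1718, 0.1268]
eef_rot: [[-0.012, 1.0, -0.0], [1.0, 0.012, 0.0], [0.0, -0.0, -1.0]]
contact_force: [0.3, -0.3, -0.0]
gripper_width: -0.0003
grip_force: 0.0
```

```bash
python3 - <<'E'
from h import *
snap('wrist','w5')
s=bot.observe();p,R=s['position'],s['eef_rot']
print(p,s['contact_force'].round(1),s['gripper_width'],np.degrees(np.arctan2(R[1,0],R[0,0])))
im,P=cloud('w5');x,y,z=P[...,0],P[...,1],P[...,2]
k=(z>.018)&(z<.09)&(x>.54)&(x<.68)&(y<0.0)&(y>-.14); q=(np.c_[x[k],y[k]]*1000).astype('f4'); print(k.sum(),q.min(0),q.max(0),cv2.minAreaRect(q))
E
```

```text
[ 0.61374419 -0.17205279  0.12684857] [ 0.1 -0.3 -0.3] 5.259306285767217e-05 90.67942140672751
15483 [ 570.71405 -130.07843] [655.74615  -24.860054] ((613.307373046875, -77.46809387207031), (84.40496826171875, 104.39244079589844), 0.6914882063865662)
```

View pics/w5.png

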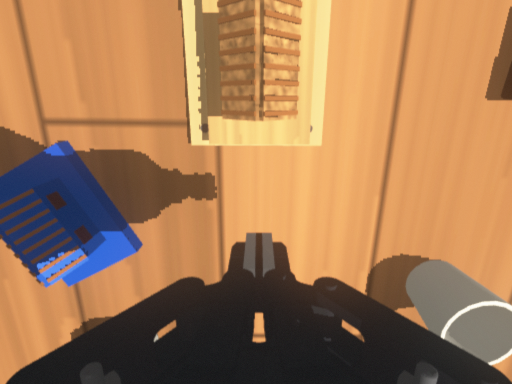

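The cottage is seated at (0.613, -0.07), square to within 0.1° and upright. Lowering the shut fingers behind it.

arm_command:
  targets:
    - [0, -0.05, 0.5, 0, 0, 0, 0]
    - [0, -0.05, 1.0, 0, 0, 0, 0]
    - [0, -0.05, 1.5, 0, 0, 0, 0]
    - [0, -0.05, 2.0, 0, 0, 0, 0]
    - [0, -0.05, 2.4, 0, 0, 0, 0]
    - [0, -0.05, 2.7, 0, 0, 0, 0]
    - [0, -0.05, 2.77, 0, 0, 0, 0]
    - [0, -0.05, 2.77, 0, 0, 0, 0]

```text
time_s: 12.4
position: [0.6112, -0.1723, 0.0153]
eef_rot: [[-0.011, 1.0, -0.001], [1.0, 0.011, 0.0], [0.0, -0.001, -1.0]]
contact_force: [-0.2, -0.9, -0.0]
gripper_width: -0.0001
grip_force: 0.0
```

arm_command:
  targets:
    - [0.2, 0, 0, 0, 0, 0, 0]
    - [0.4, 0, 0, 0, 0, 0, 0]
    - [0.6, 0, 0, 0, 0, 0, 0]
    - [0.8, 0, 0, 0, 0, 0, 0]
    - [1.0, 0, 0, 0, 0, 0, 0]
    - [1.2, 0, 0, 0, 0, 0, 0]
    - [1.4, 0, 0, 0, 0, 0, 0]
    - [1.6, 0, 0, 0, 0, 0, 0]

```text
time_s: 13.07
position: [0.6115, -0.1089, 0.0167]
eef_rot: [[-0.011, 1.0, 0.001], [1.0, 0.011, -0.002], [-0.002, 0.001, -1.0]]
contact_force: [0.1, -5.2, 3.3]
gripper_width: -0.0
grip_force: 2.0
```

arm_command:
  targets:
    - [0.2, 0, 0, 0, 0, 0, 0]
    - [0.4, 0, 0, 0, 0, 0, 0]
    - [0.6, 0, 0, 0, 0, 0, 0]
    - [0.8, 0, 0, 0, 0, 0, 0]
    - [1.0, 0, 0, 0, 0, 0, 0]
    - [1.2, 0, 0, 0, 0, 0, 0]
    - [1.4, 0, 0, 0, 0, 0, 0]
    - [1.6, 0, 0, 0, 0, 0, 0]

```text
time_s: 13.73
position: [0.6102, -0.0452, 0.0161]
eef_rot: [[-0.011, 1.0, 0.0], [1.0, 0.011, -0.002], [-0.002, 0.0, -1.0]]
contact_force: [0.0, -5.4, 2.8]
gripper_width: -0.0002
grip_force: 3.1
```

```bash
python3 - <<'E'
from h import *
snap('wrist','w6');snap('scene','s6')
s=bot.observe();p,R=s['position'],s['eef_rot']
print(p,s['contact_force'].round(1))
im=np.load('s6.npz')['im'][180:290,180:340]; w=np.load('w6.npz')['im']
a=cv2.resize(im,(640,440),interpolation=cv2.INTER_CUBIC)
cv2.imwrite('pics/c6.png',cv2.resize(np.hstack([cv2.resize(w,(587,440)),a]),None,fx=.65,fy=.65)[:,:,::-1])
E
```

```text
[ 0.61016593 -0.04242778  0.01586539] [ 0.3 -1.   0.7]
```

View pics/c6.png

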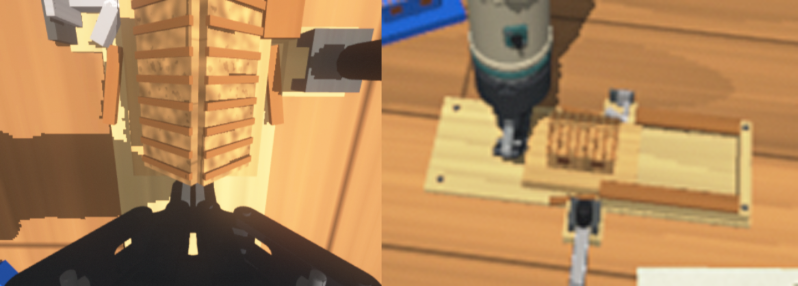

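The picture shows the cottage straight and upright, entering between the funnel strips, with the bolt clear. Continuing.

arm_command:
  targets:
    - [0.2, 0, 0, 0, 0, 0, 0]
    - [0.4, 0, 0, 0, 0, 0, 0]
    - [0.6, 0, 0, 0, 0, 0, 0]
    - [0.8, 0, 0, 0, 0, 0, 0]
    - [1.0, 0, 0, 0, 0, 0, 0]
    - [1.2, 0, 0, 0, 0, 0, 0]
    - [1.4, 0, 0, 0, 0, 0, 0]
    - [1.6, 0, 0, 0, 0, 0, 0]

```text
time_s: 14.5
position: [0.6095, 0.0208, 0.0159]
eef_rot: [[-0.012, 1.0, -0.0], [1.0, 0.012, 0.0], [0.0, -0.0, -1.0]]
contact_force: [2.0, -4.1, -0.8]
gripper_width: -0.0003
grip_force: 1.7
```

arm_command:
  targets:
    - [0.1, 0, 0, 0, 0, 0, 0]
    - [0.2, 0, 0, 0, 0, 0, 0]
    - [0.3, 0, 0, 0, 0, 0, 0]
    - [0.4, 0, 0, 0, 0, 0, 0]
    - [0.5, 0, 0, 0, 0, 0, 0]
    - [0.6, 0, 0, 0, 0, 0, 0]
    - [0.7, 0, 0, 0, 0, 0, 0]
    - [0.8, 0, 0, 0, 0, 0, 0]

```text
time_s: 15.17
position: [0.6092, 0.0519, 0.0161]
eef_rot: [[-0.011, 1.0, -0.0], [1.0, 0.011, 0.0], [0.0, -0.0, -1.0]]
contact_force: [1.8, -2.4, -0.5]
gripper_width: 0.0
grip_force: 1.5
```

arm_command:
  targets:
    - [0.06, 0, 0, 0, 0, 0, 0]
    - [0.12, 0, 0, 0, 0, 0, 0]
    - [0.18, 0, 0, 0, 0, 0, 0]
    - [0.24, 0, 0, 0, 0, 0, 0]
    - [0.3, 0, 0, 0, 0, 0, 0]
    - [0.36, 0, 0, 0, 0, 0, 0]
    - [0.4, 0, 0, 0, 0, 0, 0]
    - [0.4, 0, 0, 0, 0, 0, 0]

```text
time_s: 15.83
position: [0.6075, 0.0639, 0.0161]
eef_rot: [[-0.01, 1.0, -0.002], [1.0, 0.01, -0.005], [-0.004, -0.002, -1.0]]
contact_force: [-0.1, -9.6, 0.9]
gripper_width: 0.0002
grip_force: 4.4
```

arm_command:
  targets:
    - [0.04, 0, 0, 0, 0, 0, 0]
    - [0.08, 0, 0, 0, 0, 0, 0]
    - [0.12, 0, 0, 0, 0, 0, 0]
    - [0.16, 0, 0, 0, 0, 0, 0]
    - [0.2, 0, 0, 0, 0, 0, 0]
    - [0.2, 0, 0, 0, 0, 0, 0]
    - [0.2, 0, 0, 0, 0, 0, 0]
    - [0.2, 0, 0, 0, 0, 0, 0]

```text
time_s: 16.5
position: [0.6065, 0.0645, 0.0162]
eef_rot: [[-0.005, 1.0, -0.003], [1.0, 0.005, -0.013], [-0.013, -0.003, -1.0]]
contact_force: [-3.4, -20.3, 3.6]
gripper_width: -0.0
grip_force: 10.1
```

```bash
python3 - <<'E'
from h import *
snap('scene','s7')
s=bot.observe();p,R=s['position'],s['eef_rot']
print(p,s['contact_force'].round(1))
im,P=cloud('s7')
a=cv2.resize(im[200:280,200:340],(800,457),interpolation=cv2.INTER_CUBIC)
cv2.imwrite('pics/c7.png',a[:,:,::-1])
E
```

```text
[0.60645939 0.06450279 0.01616023] [ -3.8 -20.3   3.1]
```

View pics/c7.png

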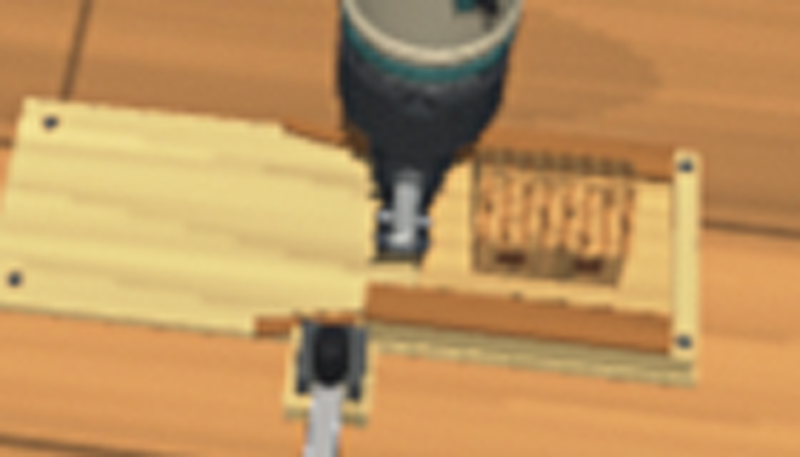

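The cottage is at the end stop, resisting with 20 N and no longer moving. The arm hides the catch at about (370,140), so I'll back off and check it.

arm_command:
  targets:
    - [-0.2, 0, 0, 0, 0, 0, 0]
    - [-0.5, 0, 0, 0, 0, 0, 0]
    - [-0.9, 0, 0, 0, 0, 0, 0]
    - [-1.3, 0, -0.4, 0, 0, 0, 0]
    - [-1.7, 0, -1.2, 0, 0, 0, 0]
    - [-2.0, 0, -2.0, 0, 0, 0, 0]
    - [-2.0, 0, -2.6, 0, 0, 0, 20]
    - [-2.0, 0, -2.8, 0, 0, 0, 40]

```text
time_s: 17.22
position: [0.6114, -0.0046, 0.1318]
eef_rot: [[-0.011, 1.0, 0.005], [1.0, 0.011, 0.002], [0.002, 0.005, -1.0]]
contact_force: [1.9, -0.1, 0.8]
gripper_width: 0.0233
grip_force: 0.0
```

```bash
python3 - <<'E'
from h import *
snap('wrist','w8');snap('wrist','w8')
s=bot.observe();p,R=s['position'],s['eef_rot']
print(p,s['contact_force'].round(1))
im,P=cloud('w8');x,y,z=P[...,0],P[...,1],P[...,2]
a=np.radians(90.6);O=np.array([.6088,.123]);dx,dy=x-O[0],y-O[1]
cx=np.cos(a)*dx+np.sin(a)*dy; cy=-np.sin(a)*dx+np.cos(a)*dy
k=(z>.055)&(z<.09)&(abs(cy)<.035)&(cx>-.1)&(cx<.1); print('roof x',np.percentile(cx[k],[1,50,99]),'y',np.percentile(cy[k],[1,50,99]),np.nanmax(z[k]))
k=(z>.019)&(z<.026)&(abs(cy)<.03)&(cx>-.1)&(cx<.1); print('rear edge',np.percentile(cx[k],[0,1,5]))
k=(z>.01)&(z<.024)&(cy>.02)&(cy<.05)&(cx>-.08)&(cx<-.047); print('catch',k.sum(),np.c_[cx[k],cy[k]].min(0) if k.sum() else '')
cv2.imwrite('pics/w8.png',im[:,:,::-1])
E
```

```text
[ 0.61051212 -0.00279966  0.12942109] [ 0.4 -0.3 -0.8]
roof x [-0.02377495 -0.00717235  0.0094817 ] y [-0.02468504  0.00101226  0.02651597] 0.08237387315837003
rear edge [-0.04655107 -0.04652183 -0.04570855]
catch 416 [-0.07995172  0.02035269]
```

View pics/w8.png

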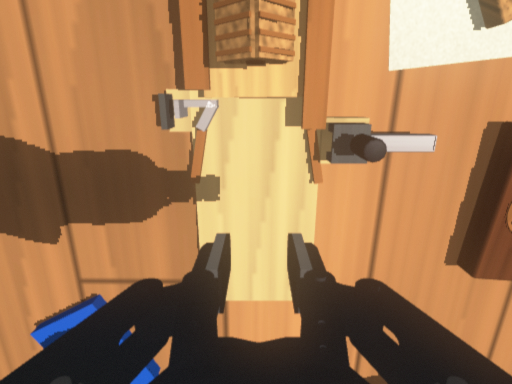

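The picture shows the catch nose at (216,103) sprung out behind the baseplate's rear edge at row 97 (edge at cradle x≈-46 mm). The knob is at (372,148). Now I'll pinch the knob and shoot the bolt.

arm_command:
  targets:
    - [0.25, 0.5, 0, 0, 0, 0, 45]
    - [0.5, 1.0, 0, 0, 0, 0, 45]
    - [0.8, 1.6, 0, 0, 0, 0, 45]
    - [1.0, 2.0, 0.1, 0, 0, 0, 45]
    - [1.08, 2.12, 0.3, 0, 0, 0, 45]
    - [1.08, 2.12, 0.6, 0, 0, 0, 45]
    - [1.08, 2.12, 0.6, 0, 0, 0, 45]
    - [1.08, 2.12, 0.6, 0, 0, 0, 45]

```text
time_s: 17.98
position: [0.6913, 0.0391, 0.1018]
eef_rot: [[-0.01, 1.0, -0.005], [1.0, 0.01, -0.0], [-0.0, -0.005, -1.0]]
contact_force: [0.7, 0.5, 0.1]
gripper_width: 0.0449
grip_force: 0.0
```

arm_command:
  targets:
    - [0, 0, 0.3, 0, 0, 0, 45]
    - [0, 0, 0.7, 0, 0, 0, 45]
    - [0, 0, 1.1, 0, 0, 0, 45]
    - [0, 0, 1.4, 0, 0, 0, 45]
    - [0, 0, 1.48, 0, 0, 0, 45]
    - [0, 0, 1.48, 0, 0, 0, 10]
    - [0, 0, 1.48, 0, 0, 0, 10]
    - [0, 0, 1.48, 0, 0, 0, 10]
  force: 25

```text
time_s: 18.65
position: [0.6946, 0.0394, 0.0457]
eef_rot: [[-0.011, 1.0, 0.001], [1.0, 0.011, -0.0], [-0.0, 0.001, -1.0]]
contact_force: [-0.6, -0.8, -2.3]
gripper_width: 0.0169
grip_force: 24.7
```

arm_command:
  targets:
    - [0, -0.2, 0, 0, 0, 0, 10]
    - [0, -0.45, 0, 0, 0, 0, 10]
    - [0, -0.7, 0, 0, 0, 0, 10]
    - [0, -0.95, 0, 0, 0, 0, 10]
    - [0, -1.2, 0, 0, 0, 0, 10]
    - [0, -1.4, 0, 0, 0, 0, 10]
    - [0, -1.5, 0, 0, 0, 0, 10]
    - [0, -1.54, 0, 0, 0, 0, 10]

```text
time_s: 19.32
position: [0.6346, 0.0389, 0.0457]
eef_rot: [[-0.011, 1.0, 0.005], [1.0, 0.011, -0.001], [-0.001, 0.005, -1.0]]
contact_force: [7.0, -0.5, -7.2]
gripper_width: 0.0174
grip_force: 25.0
```

arm_command:
  targets:
    - [0, 0, 0, 0, 0, 0, 10]
    - [0, -0.03, 0, 0, 0, 0, 10]
    - [0, -0.05, 0, 0, 0, 0, 10]
    - [0, -0.05, 0, 0, 0, 0, 10]
    - [0, -0.05, 0, 0, 0, 0, 10]
    - [0, -0.05, 0, 0, 0, 0, 10]
    - [0, -0.05, 0, 0, 0, 0, 10]
    - [0, -0.05, 0, 0, 0, 0, 10]

```text
time_s: 19.98
position: [0.6346, 0.0389, 0.0457]
eef_rot: [[-0.012, 1.0, 0.008], [1.0, 0.012, -0.001], [-0.001, 0.008, -1.0]]
contact_force: [8.1, -0.8, -6.2]
gripper_width: 0.0169
grip_force: 25.0
```

The bolt travelled 60.0 mm to its stop. Releasing and backing away.

arm_command:
  targets:
    - [0, 0.06, 0, 0, 0, 0, 10]
    - [0, 0.06, 0, 0, 0, 0, 45]
    - [0, 0.06, 0, 0, 0, 0, 45]
    - [0, 0.06, 0, 0, 0, 0, 45]
    - [0, 0.06, -0.4, 0, 0, 0, 45]
    - [0, 0.06, -1.0, 0, 0, 0, 45]
    - [0, 0.06, -1.8, 0, 0, 0, 45]
    - [0, 0.06, -2.5, 0, 0, 0, 45]

```text
time_s: 20.65
position: [0.6321, 0.039, 0.146]
eef_rot: [[-0.011, 1.0, -0.002], [1.0, 0.011, -0.0], [-0.0, -0.002, -1.0]]
contact_force: [0.5, 0.1, 0.7]
gripper_width: 0.0449
grip_force: 0.0
```

arm_command:
  targets:
    - [-0.5, 0, -0.5, 0, 0, 0, 45]
    - [-1.2, 0, -1, 0, 0, 0, 45]
    - [-1.9, 0, -1.5, 0, 0, 0, 45]
    - [-2.4, 0, -2, 0, 0, 0, 45]
    - [-2.8, 0, -2.2, 0, 0, 0, 45]
    - [-2.8, 0, -2.2, 0, 0, 0, 45]
    - [-2.8, 0, -2.2, 0, 0, 0, 45]
    - [-2.8, 0, -2.2, 0, 0, 0, 45]

```text
time_s: 21.32
position: [0.6335, -0.0706, 0.2313]
eef_rot: [[-0.013, 1.0, -0.003], [1.0, 0.013, 0.002], [0.002, -0.003, -1.0]]
contact_force: [0.2, 0.6, -0.2]
gripper_width: 0.0452
grip_force: 0.0
```

```bash
python3 - <<'E'
from h import *
snap('wrist','w9');snap('wrist','w9')
s=bot.observe();print(s['position'],s['time_s'])
im,P=cloud('w9');x,y,z=P[...,0],P[...,1],P[...,2]
a=np.radians(90.6);O=np.array([.6088,.123]);dx,dy=x-O[0],y-O[1]
cx=np.cos(a)*dx+np.sin(a)*dy; cy=-np.sin(a)*dx+np.cos(a)*dy
k=(z>.06)&(z<.07)&(cx>-.1)&(cx<-.06); print('knob',cx[k].mean(),cy[k].mean())
k=(z>.019)&(z<.026)&(abs(cy)<.03)&(cx>-.06)&(cx<.1); print('rear edge',np.percentile(cx[k],[0,1,5]))
E
```

```text
[ 0.63361635 -0.07030194  0.23113931] 21.4167
knob -0.08344410180107015 -0.025088954657741684
rear edge [-0.04712296 -0.04672286 -0.04590128]
```

View pics/w9.png

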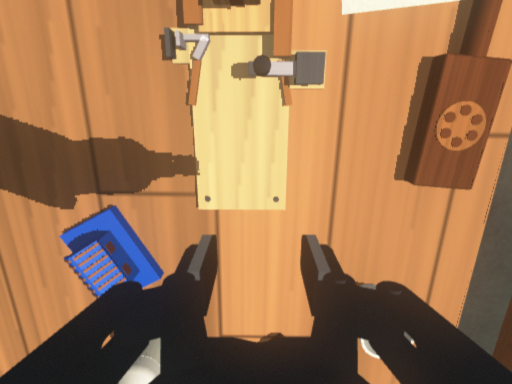

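The picture shows the bolt shot with the knob at (262,66), cradle y=-25 mm. The catch is out at (205,42), and the baseplate's rear edge is at row 33, which is home once the measured 1.4 mm bias is allowed for. Handing in.

```bash
python3 -c "
from station import bot
print(bot.job_done())"
```

```text
the job is handed in; nothing more can be done
None
```

The cottage is fully home in the cradle with the catch sprung out behind it and the bolt fully shot; I handed the job in at about 21 s, and no verdict came back.

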